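# Lock the files into the lending rack with the five-prong comb

### The job

Lock up the file rack for lending: take the five-pronged steel comb out of its wooden stand, lower it gently into the rack so that every prong goes into its own slot and the comb sits fully home, then slide the rack's bolt all the way over the end of the comb. The slotted block has some play along the rack and may sit off centre, so find the slots by eye or by feel and never force the comb; leave the other things on the bench alone.

Things in the scene. Friction and masses are not known exactly. Their poses are not given: they have to be found in the camera images.
- comb: Flat dark-steel comb, about 200 g, upright in the stand, prongs down. Origin: mid-comb at prong-tip level; z up, y along the comb, x through its thickness. Five prongs 8 x 8, 22 long (z 0 to 22), at y = -52, -26, 0, 26, 52. Above them a bar 140 long (y), 10 thick (x), z 22 to 38. The same either way round.
- comb_tab (a point): Centre of the comb's grip tab, 58 above the prong tips, on the middle of the bar: 44 wide (y), 10 thick (x), z 38 to 78 of the comb. Take the comb here from above, fingers closing along the comb's x.
- stand: Fixed wooden trough 162 (y) x 30 (x) x 26 high, walls 7, floor 7 thick; the comb's prong tips rest on its floor with 3 to 4 mm play each way. Origin: centre of its underside; y along it.
- rack: Fixed file rack: dark wooden channel (x -31 to 31, y -92 to 92, 34 high) with four wooden file handles out of its -x side (to x = -106, under 28 high). Origin: underside, mid-channel; y along the slot row, z up. With the comb fully home its bar rests on the slotted block: comb origin 12 above rack origin, tab top 90. From y 92 to 160 a wooden step 50 high carries the bolt.
- rack_mid (a point): On the rack at x = 0, y = 0, z = 34: top level of the steel slotted block, 36 (x) x 144 (y). Five slots 26 apart along y, each 11 (y) x 18 (x), 26 deep; the middle one is at the block's centre. The block was fixed anywhere within 8 mm of this point along the rack's y; the shift is in no measured pose: see or feel it. It does not shift below about 80 N.
- bolt_knob (a point): Middle of the bolt's upright steel knob, 16 across, 32 tall, at 80 above the bench. The bolt is a flat steel bar 26 wide, 8 thick, underside 52 above the bench; its nose lies 46 from the knob axis towards the rack's -y. It slides along the rack's -y, over the end of the comb's bar (top at 50 when home); it strikes the bar if the comb is not home.
- bolt (a joint): How far the bolt is shut, m: 0 fully open (nose 84 mm from the rack's middle along y), 0.034 fully shut (nose at 50). It takes about 2 N to slide and stays where it is left.
- pliers: Bystander: combination pliers with black grips, 190 x 60 x 14, lying right of the rack.
- screwdriver: Bystander: screwdriver lying between rack and stand.
- spanner: Bystander: steel spanner lying beyond the rack.
- hammer: Bystander: hammer lying beyond the comb's stand.
- tin: Bystander: bare steel tin, 66 across, 75 tall, standing beyond the gap between rack and stand.
- tape: Bystander: grey tape measure, 62 x 34 x 60, standing on the robot's side of the rack.
- glue: Bystander: white glue bottle, 56 across, 150 tall, standing at the far right.
There are look-alikes about, which are no part of the job. What is shaped like the comb but green or purple is not meant.

How it is judged:
By the outcome, as a careful person would: the job done as asked, in the order asked, and still so for the second after the job is handed in, with the robot touching nothing.
It also fails if it takes over 64 s, if anything falls off the work surface, if the arm or the gripper's body presses on something with over 40 N, if the wrist force passes 120 N, or if a joint passes its speed limit or range.

### The arm

A 6-joint arm with a two-finger parallel gripper is mounted at the origin on the work surface. World frame = base frame: x ahead of the robot, y to its left, z up, the work surface at z = 0. Lengths are in m, angles in rad, forces in N, time in s.
With the tool pointing down it reaches from about 0.35 to 0.8 m from the base axis. Payload 7.3 kg.
Tool frame: the origin (TCP) lies between the finger pads; the fingertips stand 25 mm ahead of it and the grasp point (between the pads) lies 6 mm ahead of it (r.tip_extent is the distance from the TCP to the fingertips, in m); z points along the fingers, y is the line along which they close (so a half turn about z gives the same grasp; the last joint's range is limited). The gripper opens to 85 mm and grips with 20 to 120 N. Pads are 22 mm wide; open, the fingers measure 114 mm over their backs; the gripper's body (76 mm by 85 mm) begins 54 mm behind the grasp point. The pads swing forward as they close: fully open they stand 13 mm farther back than shut.
Start: joints at [-1.48, 0.342, 1.524, -0, 1.275, -0.146], TCP at [0.123, -0.51, 0.256] pointing down, gripper open.
Joint ranges: [-2.53, 2.53], [-0.77, 2.02], [0.04, 2.7], [-1, 4.14], [0.28, 2.66], [-3.11, 3.11]. Speed limits (rad/s): [2.57, 2.57, 3.14, 3.14, 3.14, 3.14].

### API

Orientations are given as a unit quaternion [x, y, z, w].
In Python, from workcell import r, command_gripper, optics gives the robot as it stands. The module is installed in compiled form; this text tells all that it offers. Calls block until the motion is done:
- r.reach(position, orientation): joint-space move of the TCP to a pose.
- r.move_straight(position, orientation=None, speed=0.15, max_force=None): straight line of the TCP; orientation=None keeps the orientation; speed is the mean speed in m/s. With max_force (N) it stops when the force on the tool has changed by that much, and returns True; else False.
- r.movej(angles): joint-space move.
- command_gripper(opening, force=None): finger opening in m; force is the grip in N (None keeps the last); returns when the fingers have stopped.
- r.hold(seconds).
- r.solve_ik(position, orientation): joint angles nearest the present ones, or None.
- r.read_state(): the state.
- optics.get_image(name): name is "side" or "top"; returns (picture, depth): 400x640x3 uint8, red, green, blue; 400x640 float32, m along the optical axis (not along the pixel's ray), 0 where there is no reading.
- optics.camera_model(name): a dict with "K" (3x3 intrinsics, pixels), "R" (3x3) and "t" (3): a world point X has camera coordinates R X + t. Camera axes: x right, y down, z forward; pixel columns grow to the right and rows downward; lengths in m; the calibration is good to about 2 mm. A picture is of the moment at which its call begins. camera_model takes no time and is no camera call.
A pose or a line that the arm cannot do raises r.PlanningError and nothing moves.
- r.finish_job(): hands the job in; it is judged then, once.
The state is a dict: "time_s": time; "joint_positions": joint angles; "dq": joint speeds; "tau": joint torques, N m; "eef_pos": TCP position; "eef_rot": TCP orientation; "contact_force": force on the tool from outside, world axes, zero at the start; "torque": the same for the moment, N m; "grip_width": finger opening in m; "grip_force": force on a finger pad.
Only numpy, scipy, OpenCV 4.12 (cv2) and the standard library are available. Lean on these libraries where they do the work, as an engineer would, in place of code of your own. Each camera call takes 0.05 s, during which the arm holds its last target. There are 200 camera calls.

## Working session

There is one attempt and no reset: what is moved stays moved. The work goes in short steps, each a Python script; the robot and the scene stay as the last script left them, time stands still between calls to the robot, and variables do not carry over. Pictures are saved under pics/ and viewed, at most 10 in all, crops included, and the job is handed in when it is done.

```bash
mkdir -p pics; cat > h.py <<'E'
import numpy as np, cv2
from workcell import r, command_gripper, optics
def snap(n):
    im,d=optics.get_image(n); np.savez(f'{n}.npz',im=im,d=d); return im,d
def save(im,f): cv2.imwrite('pics/'+f,cv2.cvtColor(im,cv2.COLOR_RGB2BGR))
def ray(n,uv,z):
    m=optics.camera_model(n);K,R,t=map(np.array,(m['K'],m['R'],m['t']))
    c=-R.T@t; d=R.T@np.linalg.inv(K)@np.array([uv[0],uv[1],1.]); return c+d*(z-c[2])/d[2]
def proj(n,X):
    m=optics.camera_model(n);p=np.array(m['K'])@(np.array(m['R'])@np.array(X)+np.array(m['t'])); return p[:2]/p[2]
def cloud(n,d):
    m=optics.camera_model(n);K,R,t=map(np.array,(m['K'],m['R'],m['t']))
    v,u=np.mgrid[:400,:640]; P=np.stack([(u-K[0,2])/K[0,0]*d,(v-K[1,2])/K[1,1]*d,d],-1)
    return (P-t)@R
E
python3 - <<'E'
from h import *
for n in ('top','side'):
    im,d=snap(n); save(im,n+'0.png'); m=optics.camera_model(n); print(n,np.round(-np.array(m['R']).T@m['t'],3),np.round(m['K'],0).tolist(),np.round(m['R'],2).tolist())
print(r.read_state()['time_s'],r.read_state()['eef_rot'])
E
```

```text
top [ 0.333 -0.025  1.023] [[405.0, 0.0, 317.0], [0.0, 405.0, 201.0], [0.0, 0.0, 1.0]] [[-0.02, -1.0, -0.02], [-0.98, 0.02, -0.19], [0.19, 0.02, -0.98]]
side [0.121 0.851 0.913] [[403.0, 0.0, 314.0], [0.0, 403.0, 192.0], [0.0, 0.0, 1.0]] [[-0.92, -0.4, -0.0], [-0.26, 0.61, -0.75], [0.3, -0.68, -0.67]]
0.1 [ 9.92997558e-01  1.18132902e-01  2.93537922e-05 -6.82684519e-04]
```

View pics/top0.png

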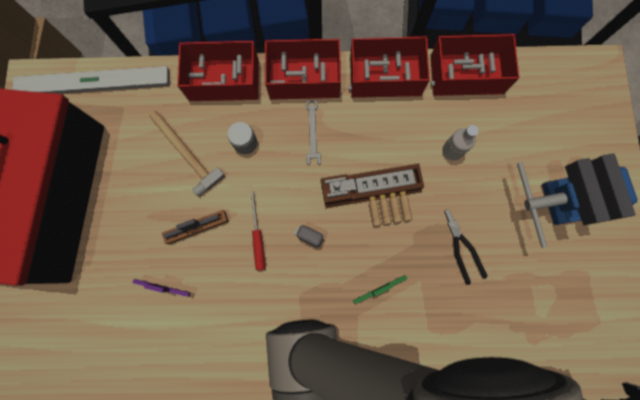

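View pics/side0.png

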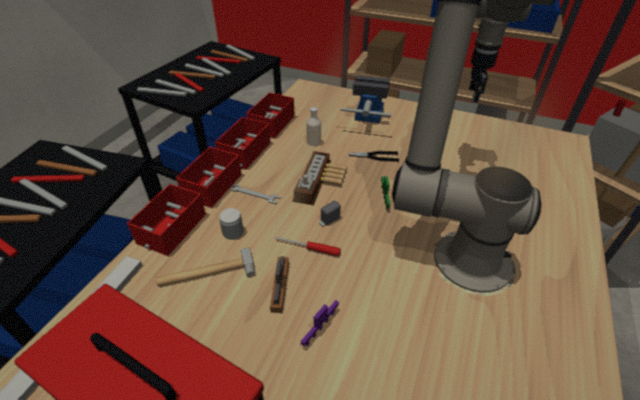

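The top view shows three comb-like things: the dark one in the wooden stand at (196,226), a purple one at (162,288) and a green one at (380,290). I choose the dark one at (196,226). The rack is at (372,185) with its bolt end on the left at (337,187) and its handles towards the robot. Next I check both in a close crop.

```bash
python3 - <<'E'
from h import *
a=np.load('top.npz');im,d=a['im'],a['d']
f=lambda x0,y0,w,h:cv2.resize(cv2.convertScaleAbs(im[y0:y0+h,x0:x0+w],alpha=1.5),None,fx=6,fy=6,interpolation=cv2.INTER_CUBIC)
save(np.vstack([f(315,158,115,50),f(140,200,115,50)]),'crop1.png')
P=cloud('top',d)
# comb: high dark points in stand
for nm,(x0,y0,w,h),zs in (('comb',(155,200,80,50),[(.015,.03),(.035,.05),(.078,.09)]),('rack',(315,155,115,75),[(.025,.04),(.045,.055),(.056,.065),(.085,.1)])):
    Q=P[y0:y0+h,x0:x0+w].reshape(-1,3); Q=Q[np.isfinite(Q).all(1)]
    for lo,hi in zs:
        q=Q[(Q[:,2]>lo)&(Q[:,2]<hi)]
        if len(q)>4: print(nm,lo,len(q),np.round(cv2.minAreaRect(q[:,:2].astype(np.float32)*1000)[0],1),cv2.minAreaRect(q[:,:2].astype(np.float32)*1000)[1:],'z',np.median(q[:,2]).round(4))
E
```

```text
comb 0.015 399 [466.  298.8] ((30.963481903076172, 162.3321075439453), 20.101484298706055) z 0.0259
comb 0.035 213 [465.6 299.9] ((11.241156578063965, 138.8726348876953), 19.83313751220703) z 0.0448
comb 0.078 96 [464.9 300.6] ((10.642989158630371, 44.75991439819336), 19.37952423095703) z 0.085
rack 0.025 2143 [ 528.9 -153.1] ((137.8291778564453, 252.2103271484375), 8.8578462600708) z 0.0335
rack 0.045 350 [552.3 -59.8] ((62.03517532348633, 74.75289916992188), 8.496809959411621) z 0.0505
rack 0.056 326 [553.  -67.2] ((41.0731201171875, 70.66364288330078), 7.244187355041504) z 0.0613
rack 0.085 37 [550.8 -56.3] ((14.288681030273438, 13.526435852050781), 82.97367858886719) z 0.0919
```

View pics/crop1.png

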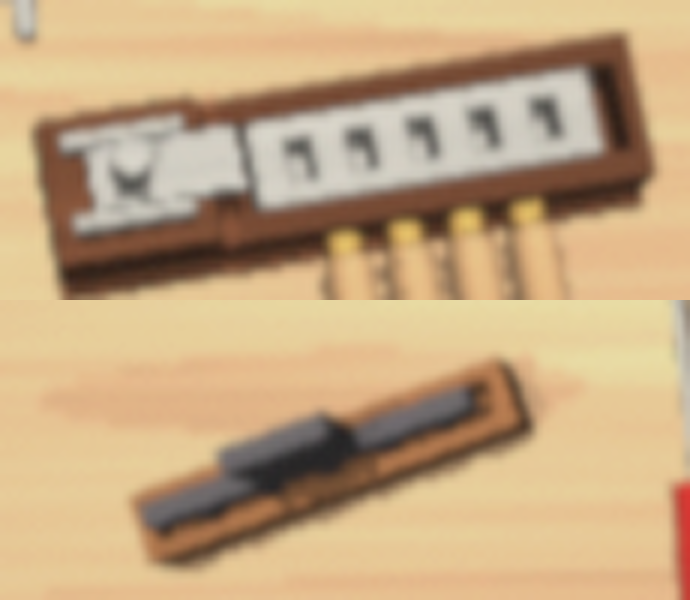

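The crop confirms the dark-steel comb in its stand. It also shows the rack's pale slotted block sitting towards the bolt end, with a gap at the right, and its slots at about (365..406, 185..177) in the full picture. Next I measure the block, check IK and pick.

```bash
cat >> h.py <<'E'
from scipy.spatial.transform import Rotation as Ro
def q(th,flip=0):
    th=th+np.pi*flip; y=np.array([np.cos(th),np.sin(th),0]); z=np.array([0,0,-1.]); x=np.cross(y,z)
    return Ro.from_matrix(np.stack([x,y,z],1)).as_quat()
def rect(pts):
    c,(w,h),a=cv2.minAreaRect((pts[:,:2]*1000).astype(np.float32))
    if w>h: w,h,a=h,w,a-90
    return np.array(c)/1000,(round(w,1),round(h,1)),a
def st():
    s=r.read_state(); print('t',round(s['time_s'],2),'p',np.round(s['eef_pos'],4),'F',np.round(s['contact_force'],1),'M',np.round(s['torque'],2),'w',round(s['grip_width'],4)); return s
E
python3 - <<'E'
from h import *
a=np.load('top.npz');im,d=a['im'],a['d'];P=cloud('top',d)
reg=np.zeros((400,640),bool);reg[155:215,315:430]=1
hsv=cv2.cvtColor(im,cv2.COLOR_RGB2HSV)
m=reg&(P[...,2]>.028)&(P[...,2]<.038)
steel=m&(hsv[...,1]<60)&(hsv[...,2]>90)
n,l,s,_=cv2.connectedComponentsWithStats(steel.astype(np.uint8)); k=1+s[1:,4].argmax()
print('block',rect(P[l==k]),s[k])
# channel: brown pixels at 34 mm, excluding handles
br=m&(hsv[...,1]>80)&(hsv[...,2]<130)
n,l,s,_=cv2.connectedComponentsWithStats((br|steel).astype(np.uint8)); k=1+s[1:,4].argmax()
print('channel',rect(P[l==k]),s[k])
for nm,p,th in (('pick',[.465,.3005,.072],20),('place',[.535,-.16,.09],8.7),('knob',[.55,-.057,.08],8.7)):
  for f in (0,1):
    j=r.solve_ik(p,q(np.radians(th),f)); print(nm,f,None if j is None else np.round(j,2))
E
```

```text
block (array([ 0.57038757, -0.1802644 ]), (40.2, 143.8), 8.39997386932373) [356 169  59  24 710]
channel (array([ 0.5706853 , -0.18106165]), (63.5, 184.0), 8.742034912109375) [ 348  163   76   36 1392]
pick 0 [ 0.44  0.6   1.66 -0.    0.87  0.09]
pick 1 [ 0.44  0.6   1.66 -0.    0.87 -3.06]
place 0 [-0.43  0.58  1.64 -0.    0.92 -0.58]
place 1 [-0.43  0.58  1.64 -0.    0.92  2.56]
knob 0 [-0.24  0.59  1.66 -0.    0.89 -0.39]
knob 1 [-0.24  0.59  1.66 -0.    0.89  2.75]
```

```bash
python3 - <<'E'
from h import *
Q=q(np.radians(19.8)); p=np.array([.465,.3005])
command_gripper(.05,40)
r.reach([*p,.17],Q)
print(r.move_straight([*p,.072],speed=.1,max_force=15)); st()
command_gripper(0.0,40); st()
r.move_straight([*p,.19],speed=.1); st()
c=np.array([.5704,-.1803]); r.reach([*c,.19],q(np.radians(8.6))); 
r.hold(.3); st()
im,d=snap('top'); P=cloud('top',d)
x0,y0=310,150
save(cv2.resize(cv2.convertScaleAbs(im[130:230,300:440],alpha=1.5),None,fx=5,fy=5,interpolation=cv2.INTER_CUBIC),'c2.png')
im2,d2=snap('side'); save(cv2.resize(cv2.convertScaleAbs(im2[100:220,260:400],alpha=1.5),None,fx=5,fy=5,interpolation=cv2.INTER_CUBIC),'c3.png')
E
```

```text
False
t 4.78 p [0.4654 0.3007 0.0726] F [-0.1  0.2  0.9] M [-0.01  0.03  0.03] w 0.0501
t 5.21 p [0.4653 0.3006 0.0724] F [0.1 0.7 2.9] M [0.03 0.03 0.  ] w 0.0095
t 6.54 p [0.4647 0.3003 0.1893] F [-0.  -0.9 -1.9] M [0.03 0.02 0.  ] w 0.0094
t 8.63 p [ 0.5706 -0.1797  0.19  ] F [-0.7 -0.  -2.7] M [ 0.03 -0.03 -0.  ] w 0.0094
```

View pics/c2.png

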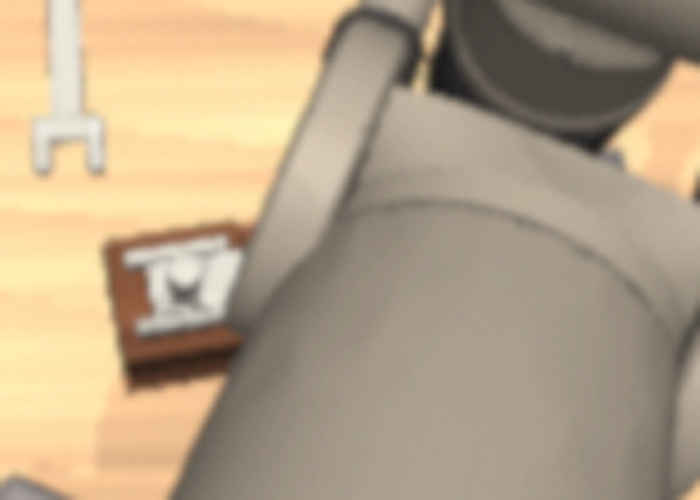

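View pics/c3.png

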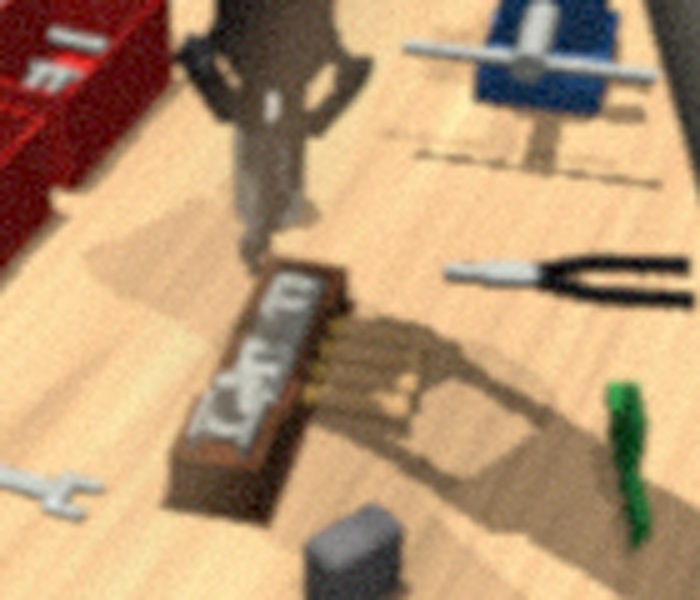

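The comb is held (finger width 9.4 mm) above the rack. The arm hides it from the top camera, and the side view shows the comb's end at about crop (255,250). I'll lower with a soft force limit and feel along y if it catches.

```bash
cat >> h.py <<'E'
TH=np.radians(8.6); U=np.array([-np.sin(TH),np.cos(TH)]); V=np.array([np.cos(TH),np.sin(TH)])
def go(xy,z,**k):  # corrected for the standing error
    e=getattr(go,'e',np.zeros(2)); return r.move_straight([*(np.array(xy)-e),z],q(TH),**k)
E
python3 - <<'E'
from h import *
c=np.array([.5704,-.1803])+.0004*U
go(c,.108,speed=.1); r.hold(.3)
go.e=r.read_state()['eef_pos'][:2]-c; print('e',go.e)
for o in (0,.0012,-.0012,.0024,-.0024,.0036,-.0036):
    t=c+o*U
    go(t,.103,speed=.03); r.hold(.1)
    hit=go(t,.089,speed=.02,max_force=6); s=st(); print(o,hit,'along,across',np.round([(s['eef_pos'][:2]-c)@U,(s['eef_pos'][:2]-c)@V],4))
    if not hit or s['eef_pos'][2]<.094: break
E
```

```text
e [ 1.68643235e-04 -6.74758069e-05]
t 11.27 p [ 0.5702 -0.1798  0.089 ] F [ 0.8  0.2 -2.1] M [0.02 0.   0.01] w 0.0096
0 False along,across [ 0.0001 -0.0001]
```

It went in at the first try with no contact force, so I seat it fully.

```bash
python3 - <<'E'
from h import *
s=r.read_state(); p=s['eef_pos']
print(r.move_straight([p[0],p[1],.0745],speed=.015,max_force=8)); s=st()
command_gripper(.03); r.hold(.2); p=st()['eef_pos']
r.move_straight([p[0],p[1],.16],speed=.15)
r.reach([.45,.1,.25],q(TH)); st()
im,d=snap('top'); P=cloud('top',d)
reg=P[150:225,310:435].reshape(-1,3); z=reg[:,2]
for lo,hi in ((.044,.055),(.056,.065),(.082,.1)):
    m=(z>lo)&(z<hi)
    for nm,mm in (('comb',m&((reg[:,:2]-[.5704,-.1803])@U<.076)),('bolt',m&((reg[:,:2]-[.5704,-.1803])@U>=.076))):
        if mm.sum()>5: print(nm,lo,mm.sum(),rect(reg[mm]),np.median(z[mm]).round(4))
save(cv2.resize(cv2.convertScaleAbs(im[150:225,310:435],alpha=1.5),None,fx=6,fy=6,interpolation=cv2.INTER_CUBIC),'c4.png')
E
```

```text
True
t 12.01 p [ 0.5701 -0.1798  0.0774] F [-0.9  0.7  3.8] M [ 0.02  0.09 -0.02] w 0.0095
t 12.54 p [ 0.5694 -0.1794  0.0763] F [-0.2  0.6 -0.1] M [ 0.03  0.04 -0.02] w 0.0298
t 14.46 p [0.4505 0.0993 0.2496] F [ 0.1 -0.2  0.3] M [-0.03 -0.03  0.04] w 0.0302
comb 0.044 176 (array([ 0.57080048, -0.17820149]), (11.3, 138.8), 8.72256851196289) 0.0503
bolt 0.044 351 (array([ 0.55272223, -0.06088115]), (62.7, 77.5), 8.01667594909668) 0.0505
comb 0.056 18 (array([ 0.5662121 , -0.17890517]), (7.1, 44.1), -0.27896881103515625) 0.0608
bolt 0.056 336 (array([ 0.55364923, -0.06691461]), (40.5, 71.8), 9.556954383850098) 0.0611
comb 0.082 94 (array([ 0.57090082, -0.17891875]), (11.0, 44.7), 7.740846633911133) 0.0904
bolt 0.082 38 (array([ 0.55138361, -0.05619828]), (13.7, 14.2), -2.6954345703125) 0.0925
```

View pics/c4.png

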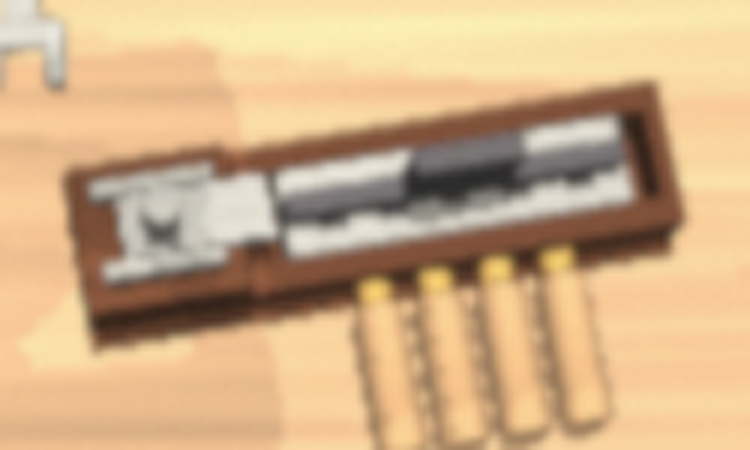

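The comb is home: its bar top is at 50 mm and tab top at 90 mm. The bolt knob is at about (160,230) in the crop, which is (0.551,-0.055) in the world. I'll grip the knob and slide the bolt.

```bash
python3 - <<'E'
from h import *
k=np.array([.5512,-.055])
command_gripper(.045,25)
r.reach([*k,.16],q(TH)); r.hold(.2)
print(r.move_straight([*k,.093],q(TH),speed=.08,max_force=10)); st()
command_gripper(0,25); p=st()['eef_pos']
e=k-.038*U
print(r.move_straight([*e,.093],q(TH),speed=.03,max_force=18)); s=st(); print('moved',(p-s['eef_pos'])[:2]@U)
command_gripper(.045); r.hold(.2); p=st()['eef_pos']
r.move_straight([p[0],p[1],.16],speed=.12)
r.reach([.45,.1,.25],q(TH)); st()
im,d=snap('top'); P=cloud('top',d)
reg=P[150:225,310:435].reshape(-1,3); z=reg[:,2]
for lo,hi in ((.044,.054),(.056,.065),(.082,.1)):
    m=(z>lo)&(z<hi); a=(reg[:,:2]-[.5707,-.1811])@U
    print(lo,'along min/max',a[m].min().round(4),a[m].max().round(4))
    if lo>.08:
        mm=m&(a>.05); print('knob',rect(reg[mm]),(rect(reg[mm])[0]-[.5707,-.1811])@U)
        mm=m&(a<.05); print('tab',rect(reg[mm]),np.median(z[mm]))
    elif lo==.056:
        b=(reg[:,:2]-[.5707,-.1811])@V; mm=m&(abs(b)<.012)&(a>.03); print('nose',a[mm].min())
save(cv2.resize(cv2.convertScaleAbs(im[150:225,310:435],alpha=1.5),None,fx=6,fy=6,interpolation=cv2.INTER_CUBIC),'c5.png')
E
```

```text
False
t 16.83 p [ 0.5515 -0.0551  0.0935] F [ 0.  -0.2 -0.4] M [ 0.02 -0.01 -0.01] w 0.0447
t 17.2 p [ 0.5509 -0.0551  0.0935] F [-3.4 -0.8  5. ] M [-0.12  0.63  0.01] w 0.015
True
t 18.18 p [ 0.5553 -0.0843  0.0936] F [0.8 1.9 4.4] M [ 0.24 -0.03  0.05] w 0.0149
moved 0.029566634803705204
t 18.78 p [ 0.5545 -0.0845  0.0928] F [-0.6  1.  -0.3] M [-0.    0.01  0.05] w 0.045
t 20.41 p [0.4504 0.0994 0.2494] F [ 0.1 -0.5 -0.1] M [-0.04  0.06  0.04] w 0.045
0.044 along min/max -0.0675 0.1602
0.056 along min/max -0.0196 0.1512
nose 0.04999921289858514
0.082 along min/max -0.0198 0.103
knob (array([ 0.55646924, -0.08584962]), (12.2, 15.5), -89.61952120065689) 0.09630742582515502
tab (array([ 0.57069702, -0.17868527]), (10.9, 44.5), 7.89890193939209) 0.09074806943341772
```

View pics/c5.png

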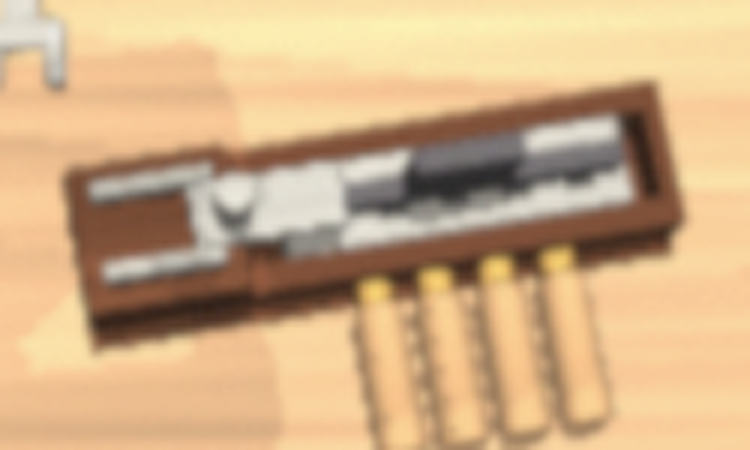

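The bolt now reads nearly shut: nose about 50 mm from the middle, over the bar end, at about (340,190) in the crop. The measured travel was only 30 mm, though, so I'll push it from behind to make sure it is on its stop.

```bash
python3 - <<'E'
from h import *
c=np.array([.5707,-.1811]); A=lambda:round(float((r.read_state()['eef_pos'][:2]-c)@U),4)
command_gripper(0,25)
a=c+.125*U
r.reach([*a,.16],q(TH)); r.move_straight([*a,.093],q(TH),speed=.1,max_force=10); r.hold(.2)
for i in range(12):
    a=c+(.119-.0015*i)*U
    hit=r.move_straight([*a,.093],q(TH),speed=.02,max_force=20); r.hold(.05)
    s=r.read_state(); f=s['contact_force'][:2]@U; print(A(),round(.119-.0015*i,4),round(f,1),hit)
    if hit or f>18: break
r.move_straight([*(c+.125*U),.093],speed=.08); r.move_straight([*(c+.125*U),.16],speed=.15)
r.reach([.45,.1,.25],q(TH)); st()
im,d=snap('top'); P=cloud('top',d)
reg=P[150:225,310:435].reshape(-1,3); z=reg[:,2]
a=(reg[:,:2]-c)@U;b=(reg[:,:2]-c)@V
m=(z>.056)&(z<.065)&(abs(b)<.012)&(a>.03); print('nose',a[m].min())
m=(z>.082)&(a>.05);print('knob',(rect(reg[m])[0]-c)@U)
m=(z>.082)&(a<.05);print('tab',rect(reg[m]),np.median(z[m]))
E
```

```text
0.1189 0.119 0.7 False
0.1175 0.1175 -1.0 False
0.116 0.116 -0.0 False
0.1145 0.1145 0.1 False
0.1137 0.113 5.5 False
0.1135 0.1115 11.3 False
0.1134 0.11 17.1 False
0.1132 0.1085 23.2 False
t 27.22 p [0.4504 0.0994 0.2492] F [-0.  -0.3 -0.2] M [-0.   -0.02  0.01] w -0.0003
nose 0.05007853573314034
knob 0.13833449975236048
tab (array([ 0.57086011, -0.17858653]), (10.4, 43.7), 8.717058181762695) 0.09064815905460019
```

The stop is solid: 23 N with no travel, nose still at 50 mm. The knob reading of 0.138 looks like an outlier, so I check it in one picture before handing in.

```bash
python3 - <<'E'
from h import *
a=np.load('top.npz');im,d=a['im'],a['d'];P=cloud('top',d);c=np.array([.5707,-.1811])
R=P[150:225,310:435];aa=(R[...,:2]-c)@U;bb=(R[...,:2]-c)@V
m=(R[...,2]>.082)&(aa>.05);n,l,s,ce=cv2.connectedComponentsWithStats(m.astype(np.uint8))
for i in range(1,n): print(s[i],'along',aa[l==i].mean().round(4),'across',bb[l==i].mean().round(4),'z',np.median(R[...,2][l==i]).round(3))
save(cv2.resize(cv2.convertScaleAbs(im,alpha=1.4),None,fx=1.2,fy=1.2),'c6.png')
E
```

```text
[112   7   1   1   1] along 0.1897 across -0.2116 z 1.023
[92  8  1  2  2] along 0.1897 across -0.2116 z 1.023
[101  11   1   1   1] along 0.1897 across -0.2116 z 1.023
[16 13  1  1  1] along 0.1897 across -0.2116 z 1.023
[18 15  1  1  1] along 0.1897 across -0.2116 z 1.023
[79 15  1  1  1] along 0.1897 across -0.2116 z 1.023
[71 17  1  1  1] along 0.1897 across -0.2116 z 1.023
[37 23  1  1  1] along 0.1897 across -0.2116 z 1.023
[81 22  1  1  1] along 0.1897 across -0.2116 z 1.023
[36 28  6  8 40] along 0.0987 across -0.0063 z 0.092
[114  31   1   1   1] along 0.1897 across -0.2116 z 1.023
[11 33  1  1  1] along 0.1897 across -0.2116 z 1.023
[69 33  1  1  1] along 0.1897 across -0.2116 z 1.023
[56 39  1  1  1] along 0.1897 across -0.2116 z 1.023
[82 41  1  1  1] along 0.1897 across -0.2116 z 1.023
[ 0 42  1  1  1] along 0.1897 across -0.2116 z 1.023
[83 43  1  1  1] along 0.1897 across -0.2116 z 1.023
[12 45  1  1  1] along 0.1897 across -0.2116 z 1.023
[11 47  1  1  1] along 0.1897 across -0.2116 z 1.023
[91 47  1  1  1] along 0.1897 across -0.2116 z 1.023
[41 48  1  1  1] along 0.1897 across -0.2116 z 1.023
[38 50  1  1  1] along 0.1897 across -0.2116 z 1.023
[85 51  1  1  1] along 0.1897 across -0.2116 z 1.023
[97 55  1  1  1] along 0.1897 across -0.2116 z 1.023
[66 56  1  1  1] along 0.1897 across -0.2116 z 1.023
[27 58  1  1  1] along 0.1897 across -0.2116 z 1.023
[99 59  1  1  1] along 0.1897 across -0.2116 z 1.023
[115  60   1   1   1] along 0.1897 across -0.2116 z 1.023
[13 65  1  1  1] along 0.1897 across -0.2116 z 1.023
[77 64  1  1  1] along 0.1897 across -0.2116 z 1.023
[70 66  1  1  1] along 0.1897 across -0.2116 z 1.023
[105  66   1   1   1] along 0.1897 across -0.2116 z 1.023
[25 68  1  1  1] along 0.1897 across -0.2116 z 1.023
[62 71  1  1  1] along 0.1897 across -0.2116 z 1.023
```

View pics/c6.png

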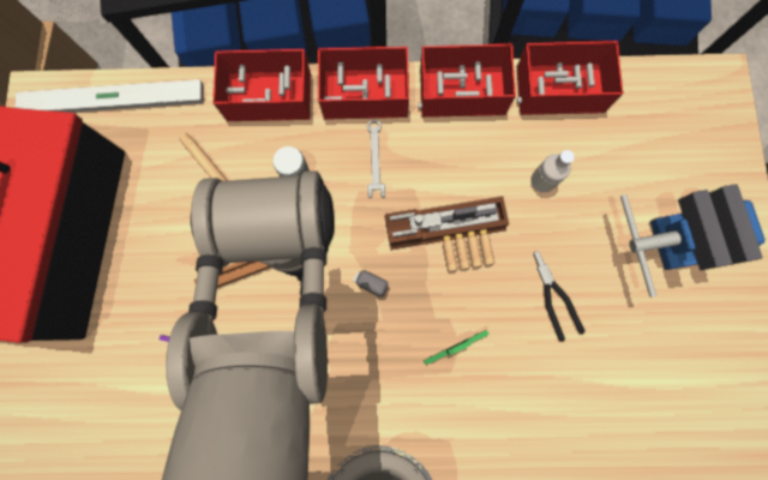

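The outliers are pixels without a depth reading. The knob is really at about 97 mm, the bolt covers the bar end at about (440,218), and the other things are undisturbed. I hand in.

```bash
python3 -c "
from h import *
print(r.finish_job())"
```

```text
the job is handed in; nothing more can be done
None
```

The comb sits fully home in the rack with the bolt shut over its end against a solid stop, and the job was handed in at about 27 s on the robot's clock.

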